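Fit the suction nozzle and set the extraction damper at the jar-opening bench

TASK

Get the bench fume extraction ready for opening specimen jars: first swing the damper lever shut onto the red strip, then, with it still shut, set the blue suction nozzle upright on the extraction unit's spigot and push it fully home, keeping hold of it rather than dropping it on. Finally open the damper lever so that it lines up with the green pointer, let go, and leave all the jars standing where they are.

Things in the scene. Friction and masses are not known exactly. Their poses are not given: they have to be found in the camera images.
- unit: White metal extraction unit fixed to the bench, 140 mm (its x) by 240 mm (its y, from -125 to +115 mm) and 60 mm high; origin on the bench. An upright aluminium spigot stands on its top at unit (0, -75) mm; the damper lever pivots on its top at unit (0, +55) mm over an aluminium disc 132 mm across. It stands in a different place and yaw each time (yaw within 0.3 rad).
- spigot (a point): Centre of the foot of the spigot, on the unit's top (60 mm above the bench). Spigot: 42 mm diameter for 34 mm up, then tapering to 30 mm at its top, 46 mm above this point. Axes as the unit's.
- damper_hinge (a point): Where the lever's vertical hinge axis meets the unit's top, 60 mm above the bench. Axes as the unit's.
- damper (a joint): Lever angle, rad. 0 = shut (end stop): the lever points along the unit's -x, over the red strip on the disc. It grows clockwise seen from above to 1.57 = fully open (end stop), the lever pointing along the unit's +y. Stiff hinge (about 0.18 N m, 2 N at the knob); it stays where it is left.
- damper_knob (a point): Point on the axis of the lever's black upright cylindrical knob, 95 mm from the hinge axis and 21 mm below the knob's flat top. Knob: 24 mm diameter, from 76 to 126 mm above the bench; this point is 105 mm above the bench. Its x axis runs along the lever from the knob to the hinge. The steel lever arm below is 14 mm wide, 68 to 76 mm above the bench.
- pointer: Green T-shaped set-point pointer fixed on the disc's rim, under the lever's path. Origin on the hinge axis, 60 mm above the bench; the pointer lies 48 to 83 mm from it along its own -x, its top 7 mm above the unit's top. The lever is on the mark when it points the same way, which is joint value (unit yaw - pointer yaw); from 0.45 to 1.3 rad.
- nozzle: Loose suction nozzle, standing upright, 180 g nominal, 130 mm tall; origin at the centre of its underside. Grey round sleeve below: outside diameter 54 mm, bore 45 mm, open at the bottom, bore 52 mm deep. Above it, from 64 to 130 mm up, a solid blue flat head, 26 mm thick (its x) and 90 mm wide (its y), the part to grip. Fully home, its underside rests on the unit's top.
- jar_amber: Loose amber glass jar with a white lid, 64 mm diameter, 115 mm tall; origin at the centre of its underside. Bystander.
- jar_clear: Loose clear glass jar with a white lid, 58 mm diameter, 100 mm tall; origin at the centre of its underside. Bystander.
- jar_small: Loose small amber jar with a yellow lid, 52 mm diameter, 80 mm tall, standing just outside the lever's swing; origin at the centre of its underside. Bystander.
- jar_tall: Loose large amber jar with a black lid, 70 mm diameter, 155 mm tall, standing close beyond the spigot on the unit's +x side; origin at the centre of its underside. Bystander.

How it is judged:
By the outcome, as a careful person would: the job done as asked, in the order asked, and still so for the second after the job is handed in, with the robot touching nothing.
It also fails if it takes over 72 s, if anything falls off the work surface, if the arm or the gripper's body presses on something with over 40 N, if the wrist force passes 120 N, or if a joint passes its speed limit or range.

ROBOT

A 7-joint arm with a two-finger parallel gripper is mounted at the origin on the work surface. World frame = base frame: x ahead of the robot, y to its left, z up, the work surface at z = 0. Lengths are in m, angles in rad, forces in N, time in s.
With the tool pointing down it reaches from about 0.425 to 0.925 m from the base axis. Payload 6.8 kg.
Tool frame: the origin (TCP) lies on the centre line of the jaws, within the pads' length; the fingertips stand 19 mm ahead of it and the grasp point (between the pads) is the TCP (bot.tcp_to_tips is the distance from the TCP to the fingertips, in m); x points along the fingers, y is the direction in which the jaws open and shut, and the axes are right-handed (so a half turn about x gives the same grasp; the last joint's range is limited). The gripper opens to 85 mm and grips with 20 to 120 N. Pads are 22 mm wide; open, the fingers measure 114 mm over their backs; the gripper's body (76 mm by 85 mm) begins 54 mm behind the grasp point. The pads swing forward as they close: fully open they stand 13 mm farther back than shut.
Start: joints at [1.224, 0.477, 0.022, 1.555, -0.011, 1.109, -0.083], TCP at [0.16, -0.656, 0.25] pointing down, gripper open.
Joint ranges: [-2.96, 2.96], [-0.34, 2.1], [-1.41, 1.46], [0.24, 2.44], [-1.37, 4.51], [0.17, 1.92], [-2.96, 2.96]. Speed limits (rad/s): [2.39, 2.39, 3.14, 3.14, 3.14, 3.14, 3.14].

INTERFACE

Orientations are given as a unit quaternion [w, x, y, z].
In Python, from station import status, eyes, bot gives the robot as it stands.
- The arm moves only by the tool apply_moves, never from a script. Its arguments are lists of equal length, an entry for each row: "travel": the shift along the tool's x, y, z in cm, a list of three; "turn": the turn, a rotation vector about the tool's x, y, z in rad, a list of three; "grip": the closure, from 0 (fully open) to 1 (shut). In form: {"travel": [[tx, ty, tz], ...], "turn": [[wx, wy, wz], ...], "grip": [grip, ...]}. A call has 1 to 8 rows; each row shifts and turns the pose as measured when the row begins, along the tool's axes as they then stand; what a row does not reach is not made up. A row lasts 1/12 s, in which the tool goes at most 41.7 mm and 7.16 degrees, less where a joint would pass 70% of its speed; a pose out of reach is approached as far as the arm can. A call is refused whole if a number of a shift passes 4.17 or a number of a turn 0.125, either way. A call with a gripper value outside its range is refused whole. The fingers move at their own pace and stop on an object; "newtons" is the grip in N (left out, the last holds). Time passes only in rows, so rows that do not move let the fingers close. It gives the time, the measured TCP pose, the force and the opening at its end, in the units of the state.
- status.get_obs(): the state, without advancing time (a new reading comes with each control period).
- eyes.read_camera(name): name is "scene" or "top" or "wrist"; returns the picture (420x560x3 uint8, red, green, blue); there is no depth.
- eyes.calibration(name): a dict with "intrinsics" (3x3 intrinsics, pixels), "xyz" and "attitude" of the camera in the world; the wrist camera has in their place "T_tool_cam" (4x4, takes a point from camera to tool coordinates, whose origin is the TCP and whose axes are the tool frame's). Camera axes: x right, y down, z forward; pixel columns grow to the right and rows downward; lengths in m; the calibration is good to about 2 mm. A picture is of the moment at which its call begins: read the wrist's pose just before it. calibration takes no time and is no camera call.
- bot.hand_in(): hands the job in, once; it reports no verdict.
Trained networks look in the newest picture that a camera, given by its name, has taken for a name from the list of things; names that differ only in an ending like _2 or _b are one class to them, and where a whole thing is asked for, a point or a joint stands for the part that bears it (a point fixed in the world has none). Each returns a list of dicts, best first, with "score" (0 to 1); they miss things now and then, are a little off and sometimes report something else, mostly with a low value. They report only what shows in the picture. A call takes as long as a camera call.
- eyes.masks_of(thing, camera): "region" (420x560 bool, what is visible of it) and "rect" ([left, top, right, bottom] in pixels, round what is visible of it).
The state is a dict: "t": time; "q": joint angles; "joint_vel": joint speeds; "joint_torque": joint torques, N m; "eef_pos": TCP position; "tool_rot": TCP orientation; "contact_force": force on the tool from outside, world axes, zero at the start; "torque": the same for the moment, N m; "gripper_width": opening from 0.0 (shut) to 1.0 (fully open).
Only numpy, scipy, OpenCV 4.12 (cv2) and the standard library are available. Lean on these libraries where they do the work, as an engineer would, in place of code of your own. Each camera call takes 0.05 s, during which the arm holds its last target. There are 200 camera calls.

## Working session

There is one attempt and no reset: what is moved stays moved. The work goes in short steps, Python scripts to look and compute and a tool call to move; the robot and the scene stay as the last step left them, time stands still between calls to the robot, and variables do not carry over. Pictures are saved under pics/ and viewed, about 8 in all and at most 12, crops included, and the job is handed in when it is done.

Besides the shell and the picture viewer there is one more tool, called after "Call:" by a JSON object that holds its "op" and its "data". apply_moves: Moves the arm, as the interface text tells. Its arguments: {"type":"object","properties":{"travel":{"type":"array"},"turn":{"type":"array"},"grip":{"type":"array"},"newtons":{"type":"number"}},"required":["travel","turn","grip"]}

```bash
ls; mkdir -p pics; cat > h.py <<'E'
import numpy as np, cv2
from station import status, eyes, bot
from scipy.spatial.transform import Rotation as R
def rot(q): return R.from_quat([q[1],q[2],q[3],q[0]]).as_matrix()
def cam(n):
    c=eyes.calibration(n); K=np.array(c["intrinsics"])
    if n=="wrist":
        s=status.get_obs(); T=np.array(c["T_tool_cam"]); Rt=rot(s["tool_rot"])
        return K, Rt@T[:3,:3], Rt@T[:3,3]+np.array(s["eef_pos"])
    a=np.array(c["attitude"]); 
    return K, (rot(a) if a.size==4 else a), np.array(c["xyz"])
def back(n,uv,z,C=None):
    K,Rc,p=C or cam(n); uv=np.atleast_2d(uv).astype(float)
    d=np.c_[uv,np.ones(len(uv))]@np.linalg.inv(K).T@Rc.T
    return p+d*((z-p[2])/d[:,2])[:,None]
def proj(n,P,C=None):
    K,Rc,p=C or cam(n); x=(np.atleast_2d(P)-p)@Rc@K.T
    return x[:,:2]/x[:,2:]
def save(n,f):
    im=eyes.read_camera(n); cv2.imwrite("pics/"+f,im[:,:,::-1]); return im
E
python3 - <<'E'
from h import *
np.set_printoptions(precision=4,suppress=True)
s=status.get_obs(); print(s)
for n in("top","scene"):
    save(n,n+"0.png"); print(n,eyes.calibration(n))
    for t in ["unit","nozzle","damper","pointer","spigot","jar_amber","jar_clear","jar_small","jar_tall"]:
        try:
            m=eyes.masks_of(t,n); print(t,[(round(x["score"],2),x["rect"]) for x in m[:2]])
        except Exception as e: print(t,e)
E
```

```text
pics
{'t': 0.0, 'q': array([ 1.2239,  0.4778,  0.0224,  1.5565, -0.0115,  1.1093, -0.0831]), 'joint_vel': array([-0.0004, -0.0012, -0.0012, -0.0004,  0.0005, -0.0014, -0.    ]), 'joint_torque': array([  0.0006, -59.6445,   1.6083, -28.1194,   0.0125,   0.0093,
        -0.    ]), 'eef_pos': array([ 0.1595, -0.6553,  0.2493]), 'tool_rot': array([-0.0836, -0.7019, -0.0849,  0.7022]), 'contact_force': array([ 0.0313, -0.0213, -0.1466]), 'torque': array([-0.0436,  0.0277,  0.0095]), 'gripper_width': 1.0021899744613092}
top {'intrinsics': array([[407.9727,   0.    , 283.2414],
       [  0.    , 407.9727, 210.945 ],
       [  0.    ,   0.    ,   1.    ]]), 'xyz': array([ 0.4459, -0.027 ,  1.1627]), 'attitude': array([ 0.043 , -0.7046,  0.7078, -0.0272])}
unit [(0.72, [170.1, 204.6, 210.2, 237.0]), (0.68, [171.3, 181.0, 273.3, 232.8])]
nozzle [(0.96, [315.5, 226.0, 362.1, 245.3])]
damper [(0.71, [167.7, 203.2, 208.9, 235.5]), (0.5, [413.7, 226.3, 449.1, 252.6])]
pointer [(0.49, [411.5, 229.7, 449.5, 253.9]), (0.46, [178.0, 218.2, 187.6, 223.3])]
spigot [(0.72, [169.2, 177.8, 272.7, 236.2])]

[... 156 characters left out ...]
(0.57, [256.4, 140.9, 282.3, 179.1])]
scene {'intrinsics': array([[485.001 ,   0.    , 279.6547],
       [  0.    , 485.001 , 207.3585],
       [  0.    ,   0.    ,   1.    ]]), 'xyz': array([1.1952, 0.6384, 0.8944]), 'attitude': array([-0.1592,  0.3537,  0.8386, -0.3824])}
unit [(0.85, [262.7, 218.7, 390.4, 314.3])]
nozzle [(0.87, [239.1, 157.2, 271.4, 210.4]), (0.57, [361.9, 268.1, 379.6, 278.7])]
damper [(0.91, [333.7, 244.6, 390.6, 270.8])]
pointer []
spigot [(0.89, [267.4, 218.9, 389.3, 315.1])]
jar_amber [(0.68, [194.5, 130.6, 217.4, 163.5])]
jar_clear [(0.94, [195.1, 163.8, 219.3, 198.8])]
jar_small [(0.96, [408.7, 250.8, 432.9, 285.0])]
jar_tall [(0.91, [233.1, 218.2, 263.0, 283.5])]
```

```bash
python3 - <<'E'
import cv2
a=cv2.imread("pics/top0.png"); b=a[120:300,130:465]
cv2.imwrite("pics/topc.png",cv2.resize(b,None,fx=2.38,fy=2.38,interpolation=cv2.INTER_CUBIC))
a=cv2.imread("pics/scene0.png"); b=a[110:330,170:450]
cv2.imwrite("pics/scenec.png",cv2.resize(b,None,fx=2.7,fy=2.7,interpolation=cv2.INTER_CUBIC))
E
```

```text
(no output)
```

View pics/topc.png

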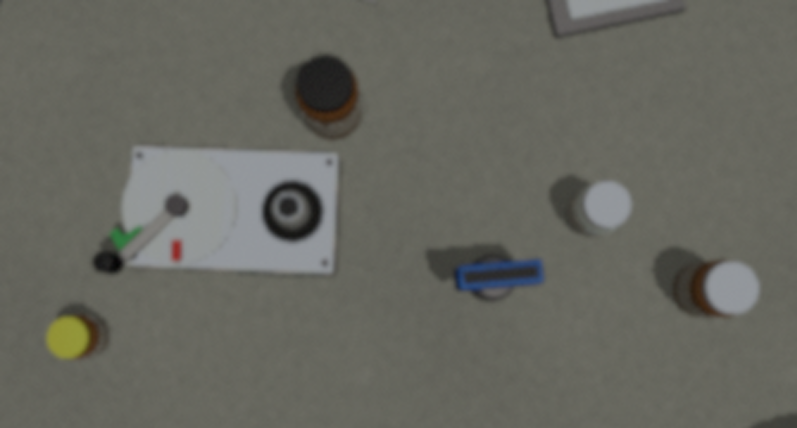

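View pics/scenec.png

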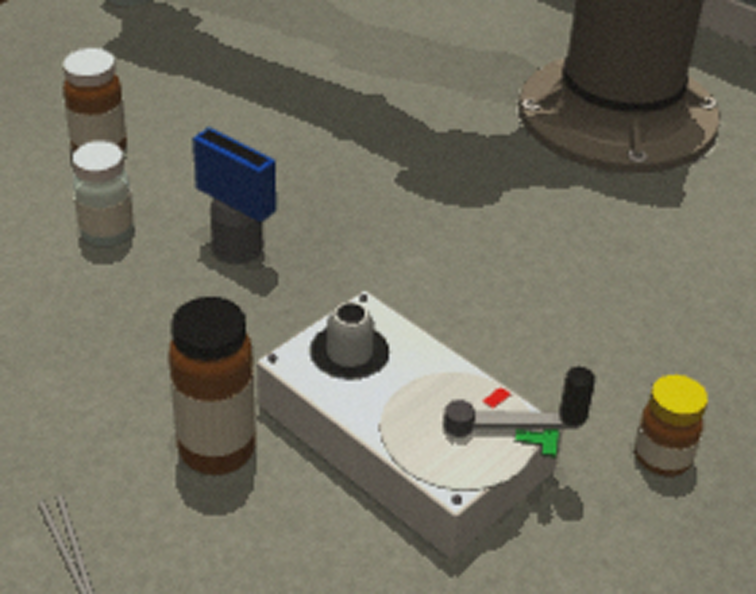

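The top view (crop scale 2.38, offset 130,120) shows the hinge at crop (177,205), knob at (108,262), green pointer at about (122,238) and red strip at (177,250). The spigot is at (290,210) and the blue head runs from (460,278) to (542,270). The scene view agrees.

```bash
python3 - <<'E'
from h import *
np.set_printoptions(precision=4,suppress=True)
f=lambda l:np.array(l)/2.38+[130,120]
c=back("top",f([(133,147),(338,153),(333,273)]),.06)
print("corners",c, np.linalg.norm(c[0]-c[1]),np.linalg.norm(c[1]-c[2]))
d=c[0]-c[1]; e=c[1]-c[2]; print("yaw",np.arctan2(-d[0],d[1]),np.arctan2(e[1],e[0]))
print("knob top",back("top",f([(107,262)]),.126),"spigot top",back("top",f([(289,207)]),.106),"hinge",back("top",f([(177,205)]),.085))
print("pointer",back("top",f([(122,238)]),.067))
h=back("top",f([(460,278),(542,270)]),.13);print("head",h,h.mean(0))
for t,z in [("jar_small",.08),("jar_tall",.155),("jar_clear",.1)]:
    pass
print("jars s,t,c",back("top",f([(68,338)]),.08),back("top",f([(326,83)]),.155),back("top",f([(605,205)]),.1))
s=status.get_obs(); print("tool R\n",rot(s["tool_rot"])); print(eyes.calibration("wrist"))
E
```

```text
corners [[0.6381 0.2652 0.06  ]
 [0.6294 0.028  0.06  ]
 [0.4916 0.0338 0.06  ]] 0.23735010065298062 0.13794950010209336
yaw -0.036826240931888216 -0.04198965967565215
knob top [[0.5017 0.2733 0.126 ]] spigot top [[0.5622 0.0796 0.106 ]] hinge [[0.5675 0.2076 0.085 ]]
pointer [[0.5321 0.2738 0.067 ]]
head [[ 0.4828 -0.1048  0.13  ]
 [ 0.4909 -0.1915  0.13  ]] [ 0.4868 -0.1482  0.13  ]
jars s,t,c [[0.4197 0.3284 0.08  ]] [[0.6886 0.036  0.155 ]] [[ 0.563  -0.2666  0.1   ]]
tool R
 [[ 0.      0.2365 -0.9716]
 [-0.     -0.9716 -0.2365]
 [-1.      0.     -0.    ]]
{'intrinsics': array([[334.159 ,   0.    , 276.0171],
       [  0.    , 334.159 , 215.0079],
       [  0.    ,   0.    ,   1.    ]]), 'T_tool_cam': array([[ 0.0005, -0.3148,  0.9492, -0.1248],
       [ 1.    ,  0.0011, -0.0001, -0.0004],
       [-0.001 ,  0.9492,  0.3148, -0.0817],
       [ 0.    ,  0.    ,  0.    ,  1.    ]])}
```

Call:
{"op": "apply_moves", "data": {"travel": [[0,-2.6,-3.1],[0,-2.6,-3.1],[0,-2.6,-3.1],[0,-2.6,-3.1],[0,-2.6,-3.1],[0,-2.6,-3.1],[0,-2.6,-3.1],[0,-2.6,-3.1]], "turn": [[0,0,0],[0,0,0],[0,0,0],[0,0,0],[0,0,0],[0,0,0],[0,0,0],[0,0,0]], "grip": [0,0,0,0,0,0,0,0], "newtons": 40}}

```text
t: 1.67
eef_pos: [0.3496, -0.396, 0.2485]
tool_rot: [-0.08, -0.701, -0.075, 0.704]
contact_force: [1.0, 0.8, 1.0]
gripper_width: 0.999
```

Call:
{"op": "apply_moves", "data": {"travel": [[0,-3.35,-2.05],[0,-3.35,-2.05],[0,-3.35,-2.05],[0,-3.35,-2.05],[0,-3.35,-2.05],[0,-3.35,-2.05],[0,-3.35,-2.05],[0,-3.35,-2.05]], "turn": [[0,0,0],[0,0,0],[0,0,0],[0,0,0],[0,0,0],[0,0,0],[0,0,0],[0,0,0]], "grip": [0,0,0,0,0,0,0,0]}}

```text
t: 2.33
eef_pos: [0.4572, -0.0843, 0.2486]
tool_rot: [0.082, 0.704, 0.073, -0.702]
contact_force: [0.3, 0.7, 0.5]
gripper_width: 0.998
```

Call:
{"op": "apply_moves", "data": {"travel": [[0,-3.35,-2.05],[0,-3.35,-2.05],[0,-3.35,-2.05],[0,-3.35,-2.05],[0,-3.35,-2.05],[0,-3.35,-2.05],[0,0,0],[0,0,0]], "turn": [[0,0,0],[0,0,0],[0,0,0],[0,0,0],[0,0,0],[0,0,0],[0,0,0],[0,0,0]], "grip": [0,0,0,0,0,0,0,0]}}

```text
t: 3.0
eef_pos: [0.5368, 0.1611, 0.249]
tool_rot: [0.084, 0.706, 0.078, -0.698]
contact_force: [0.2, -1.5, -0.2]
gripper_width: 1.0
```

```bash
python3 - <<'E'
from h import *
np.set_printoptions(precision=4,suppress=True)
s=status.get_obs(); print(s["eef_pos"],s["tool_rot"]); np.savez("w1",*cam("wrist"))
im=save("wrist","w1.png"); print(s["t"])
cv2.imwrite("pics/w1b.png",cv2.resize(im[:,:,::-1],(800,600),interpolation=cv2.INTER_CUBIC))
E
```

```text
[0.5368 0.1611 0.249 ] [ 0.084   0.7064  0.0782 -0.6984]
3.0
```

View pics/w1b.png

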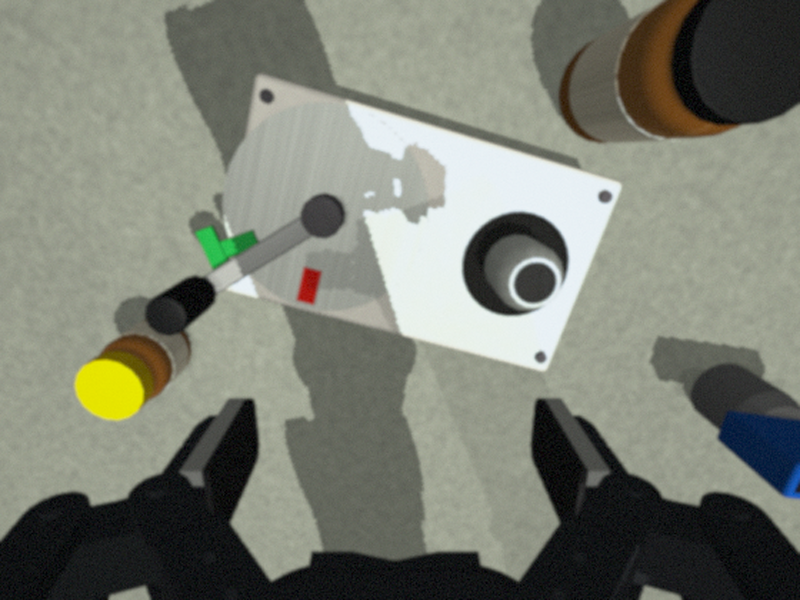

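Wrist view (800x600): top corners are at (258,75), (621,184) and (546,370), with screws just inside them. Spigot top is at (534,283), knob top (167,315), pointer crossbar about (211,247) and red strip (309,286).

```bash
cat > fit.py <<'E'
from h import *
from scipy.optimize import least_squares
def upose(x,P): # unit pts -> world
    c,s=np.cos(x[2]),np.sin(x[2]); P=np.atleast_2d(P); return np.c_[x[0]+c*P[:,0]-s*P[:,1],x[1]+s*P[:,0]+c*P[:,1],P[:,2]]
def fit(C,uv,P):
    r=lambda x:(proj(None,upose(x,P),C)-uv).ravel()
    o=least_squares(r,[.56,.155,-.04]); return o.x,o.fun.reshape(-1,2)
E
python3 - <<'E'
from fit import *
np.set_printoptions(precision=4,suppress=True)
d=np.load("w1.npz"); C=tuple(d[k] for k in d.files)
s=1.42857
uv=np.array([(258,75),(621,184),(546,370),(534,283)])/s
P=np.array([(.07,.115,.06),(.07,-.125,.06),(-.07,-.125,.06),(0,-.075,.106)])
x,r=fit(C,uv,P); print("unit",x,"\n",r)
sp=upose(x,(0,-.075,.06))[0]; hi=upose(x,(0,.055,.06))[0]; print("spigot",sp,"hinge",hi, "spigottop direct",back(0,uv[3:],.106,C))
def ang(p):
    v=(p-hi)[:2]; a=np.pi-np.arctan2(v[1],v[0]); return a+x[2], np.hypot(*v)  # clockwise from unit -x
k=back(0,np.array([(167,315)])/s,.126,C)[0]; print("knob",k,ang(k))
hb=back(0,np.array([(322,215)])/s,.085,C)[0]; print("boss",hb)
# pointer: green pixels
im=cv2.imread("pics/w1.png").astype(int); m=(im[:,:,1]>im[:,:,2]*1.5)&(im[:,:,1]>im[:,:,0]*1.4)
m[:, 220:]=0; m[:100]=0; ys,xs=np.nonzero(m); g=back(0,np.c_[xs,ys],.067,C)
a=np.array([ang(p) for p in g]); print(len(g))
for lo in np.arange(.045,.09,.005):
    q=a[(a[:,1]>=lo)&(a[:,1]<lo+.005)]
    if len(q): print(round(lo,3),len(q),q[:,0].min(),q[:,0].max(),(q[:,0].min()+q[:,0].max())/2)
red=(im[:,:,2]>1.8*im[:,:,1])&(im[:,:,2]>90); ys,xs=np.nonzero(red); ok=(xs>190)&(xs<240)&(ys>170)&(ys<230)
rr=back(0,np.c_[xs,ys][ok],.066,C).mean(0); print("red",rr,ang(rr))
E
```

```text
unit [ 0.5668  0.1578 -0.0364] 
 [[-2.7932 -1.0989]
 [ 2.5804 -0.8383]
 [ 0.4976  3.1345]
 [ 0.0141  0.324 ]]
spigot [0.5641 0.0829 0.06  ] hinge [0.5688 0.2128 0.06  ] spigottop direct [[0.5644 0.083  0.106 ]]
knob [0.5053 0.2807 0.126 ] (np.float64(0.7820928456062237), np.float64(0.09300986134495891))
boss [0.5717 0.2126 0.085 ]
1026
0.045 22 0.9488597563310379 1.1045312300599792 1.0266954931955086
0.05 55 0.9320228591041237 1.1081549785635874 1.0200889188338556
0.055 59 0.9123483059424946 1.0958251000539958 1.0040867029982452
0.06 66 0.9084444143127164 1.082557625574729 0.9955010199437226
0.065 69 0.9102609425096921 1.087575069222337 0.9989180058660145
0.07 131 0.8905782518956653 1.2221841304529433 1.0563811911743044
0.075 150 0.8827738289850435 1.2231781423682293 1.0529759856766363
0.08 102 0.8772029204744163 1.2054732731977378 1.041338096836077
red [0.5211 0.215  0.066 ] (np.float64(0.011280319658857806), np.float64(0.047800430066087266))
```

Call:
{"op": "apply_moves", "data": {"travel": [[0,-3.1,0.1],[0,-3.1,0.1],[0,-3.1,0.1],[0,-3.1,0.1],[3.5,0,0],[3.5,0,0],[3.5,0,0],[0,0,0]], "turn": [[0,0,0],[0,0,0],[0,0,0],[0,0,0],[0,0,0],[0,0,0],[0,0,0],[0,0,0]], "grip": [0,0,0,0,0,0.2,0.3,0.3]}}

```text
t: 3.72
eef_pos: [0.5098, 0.2748, 0.1434]
tool_rot: [0.079, 0.71, 0.072, -0.696]
contact_force: [-1.1, -1.2, -1.3]
gripper_width: 0.7
```

```bash
python3 - <<'E'
from h import *
np.set_printoptions(precision=4,suppress=True)
s=status.get_obs(); print(s["eef_pos"],"\n",rot(s["tool_rot"])); 
im=save("wrist","w2.png")
print(proj("wrist",[[.505,.281,.126]]))
E
```

```text
[0.5098 0.2748 0.1434] 
 [[ 0.0217  0.2115 -0.9771]
 [-0.007  -0.9773 -0.2117]
 [-0.9997  0.0114 -0.0197]]
[[263.5836 289.9858]]
```

View pics/w2.png

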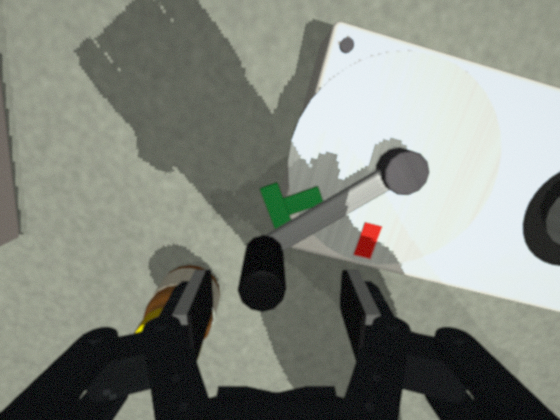

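Knob top shows at (263,288), as predicted, so I only need to trim and close.

Call:
{"op": "apply_moves", "data": {"travel": [[0.5,-0.7,0.4],[1.5,0,0],[1.4,0,0],[0,0,0],[0,0,0],[0,0,0],[0,0,0]], "turn": [[0,-0.02,-0.011],[0,0,0],[0,0,0],[0,0,0],[0,0,0],[0,0,0],[0,0,0]], "grip": [0.3,0.3,0.3,1,1,1,1], "newtons": 40}}

```text
t: 4.35
eef_pos: [0.5113, 0.2822, 0.121]
tool_rot: [0.07, 0.707, 0.075, -0.699]
contact_force: [0.2, 2.4, -10.4]
gripper_width: 0.267
```

```bash
python3 - <<'E'
from h import *
np.set_printoptions(precision=4,suppress=True)
s=status.get_obs(); print(s["eef_pos"],s["gripper_width"],s["contact_force"],"\n",rot(s["tool_rot"])); 
E
```

```text
[0.5113 0.2822 0.121 ] 0.2673259312305704 [  0.2367   2.362  -10.4332] 
 [[ 0.0105  0.2045 -0.9788]
 [ 0.0081 -0.9788 -0.2044]
 [-0.9999 -0.0058 -0.0119]]
```

```bash
python3 -c "
from h import *
print(status.get_obs()['q'])"
```

```text
[-0.24363275  0.52112546 -0.47782637  1.87100619  0.32114572  0.8118122
 -2.25255152]
```

Call:
{"op": "apply_moves", "data": {"travel": [[0,0.46,0.78],[0,0.46,0.78],[0,0.46,0.78],[0,0.46,0.78]], "turn": [[-0.1,0,0],[-0.1,0,0],[-0.1,0,0],[-0.1,0,0]], "grip": [1,1,1,1]}}

```text
t: 4.68
eef_pos: [0.4883, 0.2537, 0.1209]
tool_rot: [0.214, 0.678, 0.217, -0.669]
contact_force: [1.9, -1.0, -6.1]
gripper_width: 0.261
```

```bash
cat > st.py <<'E'
from h import *
np.set_printoptions(precision=4,suppress=True)
s=status.get_obs(); p=s["eef_pos"]; M=rot(s["tool_rot"]); print(s["t"],p,s["gripper_width"],"F",s["contact_force"],"tau",s["torque"],"q",s["q"]);print(M)
H=np.array([.5688,.2128]); v=p[:2]-H; print("lever(tcp)",np.pi-np.arctan2(v[1],v[0])-.0364,np.hypot(*v),"toolyaw",np.arctan2(M[1,1],M[0,1]))
E
python3 st.py
```

```text
4.6833 [0.4883 0.2537 0.1209] 0.2613569466369425 F [ 1.9291 -0.9699 -6.0801] tau [ 0.0654 -0.3379 -0.2551] q [-0.1313  0.4958 -0.5842  1.945   0.3765  0.7954 -1.8768]
[[ 0.0105  0.5797 -0.8147]
 [ 0.0079 -0.8148 -0.5797]
 [-0.9999 -0.0004 -0.0132]]
lever(tcp) 0.4339603078631411 0.09031448837151101 toolyaw -0.9523912877185463
```

Call:
{"op": "apply_moves", "data": {"travel": [[0,0.46,0.78],[0,0.46,0.78],[0,0.46,0.78],[0,0.46,0.78],[0,0.2,0.4],[0,0.2,0.4]], "turn": [[-0.1,0,0],[-0.1,0,0],[-0.1,0,0],[-0.08,0,0],[0,0,0],[0,0,0]], "grip": [1,1,1,1,1,1]}}

```text
t: 5.18
eef_pos: [0.4774, 0.2201, 0.1223]
tool_rot: [0.34, 0.626, 0.355, -0.605]
contact_force: [2.4, 10.1, -13.0]
gripper_width: 0.261
```

```bash
python3 st.py
```

```text
5.1833 [0.4774 0.2201 0.1223] 0.26124453268849346 F [  2.3882  10.1022 -13.0443] tau [ 1.7911 -0.5003 -0.142 ] q [ 0.0232  0.4801 -0.6989  2.006   0.4161  0.7671 -1.4594]
[[ 0.0163  0.8558 -0.5171]
 [ 0.0326 -0.5173 -0.8552]
 [-0.9993 -0.0029 -0.0364]]
lever(tcp) 0.04315545051696866 0.0917211607224125 toolyaw -0.5437026723765812
```

Call:
{"op": "apply_moves", "data": {"travel": [[0,0,0],[0,0,0],[0,0,0],[-3,0,0],[-4,0,0],[-4,0,0],[-2,0,0],[0,0,0]], "turn": [[0,0,0],[0,0,0],[0,0,0],[0,0,0],[0,0,0],[0,-0.03,0],[0,0,0],[0,0,0]], "grip": [0.3,0.3,0.3,0.3,0,0,0,0]}}

```text
t: 5.85
eef_pos: [0.4752, 0.2155, 0.2598]
tool_rot: [0.346, 0.616, 0.349, -0.616]
contact_force: [1.1, 1.0, -0.1]
gripper_width: 1.002
```

```bash
python3 st.py; python3 - <<'E'
from h import *
np.savez("w3",*cam("wrist"))
im=save("wrist","w3.png")
cv2.imwrite("pics/w3b.png",cv2.resize(im[:,:,::-1],(800,600),interpolation=cv2.INTER_CUBIC))
E
```

```text
5.85 [0.4752 0.2155 0.2598] 1.0015059585748791 F [ 1.1381  1.0451 -0.0598] tau [ 0.0425 -0.0199  0.0172] q [ 0.1177  0.3099 -0.7914  1.8677  0.2465  1.0641 -1.3147]
[[-0.001   0.8555 -0.5177]
 [ 0.0039 -0.5177 -0.8555]
 [-1.     -0.0028 -0.0028]]
lever(tcp) -0.007793921466665146 0.09363697127021188 toolyaw -0.5441859072918217
```

View pics/w3b.png

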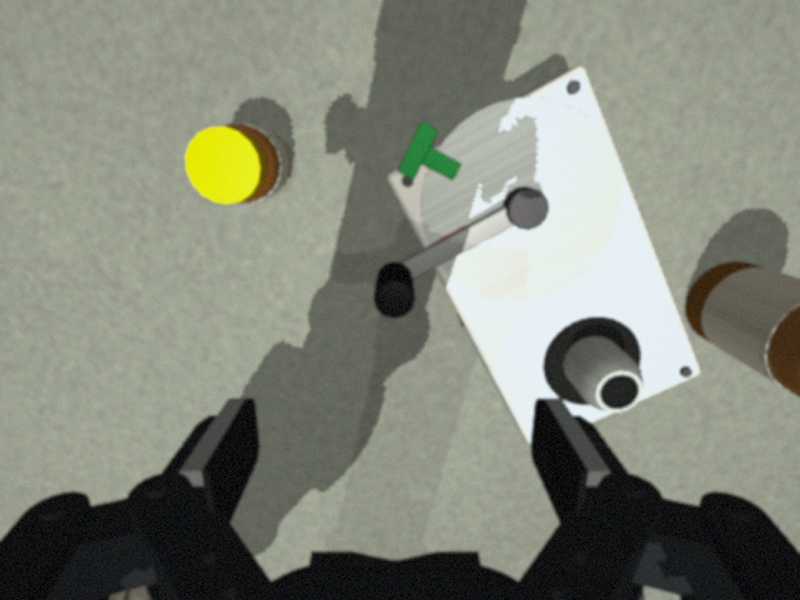

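The lever now lies over the red strip, and the pointer is clear at (428,152). Corners are (390,177), (583,67) and (700,375); spigot top is (619,391) and knob top (395,299).

```bash
python3 - <<'E'
from fit import *
np.set_printoptions(precision=4,suppress=True)
d=np.load("w3.npz"); C=tuple(d[k] for k in d.files)
s=1.42857
uv=np.array([(390,177),(583,67),(700,375),(619,391)])/s
P=np.array([(-.07,.115,.06),(.07,.115,.06),(.07,-.125,.06),(0,-.075,.106)])
x,r=fit(C,uv,P); print("unit",x,"\n",r)
sp=upose(x,(0,-.075,.06))[0]; hi=upose(x,(0,.055,.06))[0]; print("spigot",sp,"hinge",hi,"sptop",back(0,uv[3:],.106,C))
def ang(p):
    v=(p-hi)[:2]; return np.pi-np.arctan2(v[1],v[0])+x[2], np.hypot(*v)
k=back(0,np.array([(395,299)])/s,.126,C)[0]; print("knob",k,ang(k))
im=cv2.imread("pics/w3.png").astype(int); m=(im[:,:,1]>im[:,:,2]*1.5)&(im[:,:,1]>im[:,:,0]*1.4); m[:,:260]=0;m[:,340:]=0
ys,xs=np.nonzero(m); g=back(0,np.c_[xs,ys],.067,C)
a=np.array([ang(p) for p in g])
for lo in np.arange(.045,.09,.005):
    q=a[(a[:,1]>=lo)&(a[:,1]<lo+.005)]
    if len(q): print(round(lo,3),len(q),q[:,0].min(),q[:,0].max(),q[:,0].mean())
# hinge-free: stem axis direction from symmetric T: PCA of stem, bar
q=g[(a[:,1]<.068)]; v=np.linalg.svd((q-q.mean(0))[:,:2])[2][0]; v=v*np.sign(v[1]); print("stem dir",np.pi-np.arctan2(v[1],v[0])+x[2])
q=g[(a[:,1]>.076)]; v=np.linalg.svd((q-q.mean(0))[:,:2])[2][0]; v=np.array([-v[1],v[0]]); v=v*np.sign(v[1]); print("bar normal",np.pi-np.arctan2(v[1],v[0])+x[2])
# all: bar centroid - stem centroid
b=g[a[:,1]>.074].mean(0)-g[a[:,1]<.066].mean(0); print("bar-stem",np.pi-np.arctan2(b[1],b[0])+x[2])
E
```

```text
unit [ 0.5679  0.1559 -0.0466] 
 [[-3.2227  0.2105]
 [ 1.7765 -1.591 ]
 [ 2.0896  1.0058]
 [-0.5185  1.5822]]
spigot [0.5645 0.0809 0.06  ] hinge [0.5705 0.2108 0.06  ] sptop [[0.5655 0.0822 0.106 ]]
knob [0.4762 0.2165 0.126 ] (np.float64(0.013466648784560734), np.float64(0.09449650629448891))
0.05 58 0.8792195082741416 1.081214239609958 0.9805165726762135
0.055 65 0.8897164791100483 1.0705956629961444 0.979472916422373
0.06 70 0.8931164576757997 1.0651837541787594 0.9784681115811006
0.065 70 0.8974142777821037 1.057134188544181 0.9760518486999418
0.07 102 0.7907178873879122 1.170740468334205 0.9865739694340366
0.075 221 0.7522492678565638 1.1959007617038626 0.9775839570755316
0.08 213 0.7676768102020024 1.18290011128981 0.9793210927007292
0.085 18 0.7860721314551056 6.208588412776237 1.3232307285454312
stem dir 0.9463718126055223
bar normal 0.44205121512953194
bar-stem 5.665779719907684
```

Call:
{"op": "apply_moves", "data": {"travel": [[0,2.1,3.4],[0,1.7,3.6],[0,1.4,3.7],[0,1.1,3.8],[0,0.7,3.9],[0,0.4,4],[0,0,4],[0,-0.2,2]], "turn": [[-0.091,0,0],[-0.091,0,0],[-0.091,0,0],[-0.091,0,0],[-0.091,0,0],[-0.091,0,0],[-0.091,0,0],[0,0,0]], "grip": [0,0,0,0,0,0,0,0]}}

```text
t: 6.57
eef_pos: [0.474, -0.0864, 0.2503]
tool_rot: [0.529, 0.465, 0.536, -0.466]
contact_force: [-0.5, -0.3, 0.7]
gripper_width: 1.0
```

Call:
{"op": "apply_moves", "data": {"travel": [[0,0,0]], "turn": [[0,0,0]], "grip": [0]}}

```text
t: 6.65
eef_pos: [0.4727, -0.0922, 0.2487]
tool_rot: [0.527, 0.466, 0.534, -0.469]
contact_force: [0.4, -0.5, 0.5]
gripper_width: 1.0
```

```bash
python3 st.py; python3 - <<'E'
from h import *
np.savez("w4",*cam("wrist"))
im=save("wrist","w4.png")
m=eyes.masks_of("nozzle","wrist"); print([(x["score"],x["rect"]) for x in m])
hsv=cv2.cvtColor(im,cv2.COLOR_RGB2HSV); b=cv2.inRange(hsv,(105,120,40),(130,255,255))
n,l,st,c=cv2.connectedComponentsWithStats(b); print(st[1:][st[1:,4]>100])
E
```

```text
6.65 [ 0.4727 -0.0922  0.2487] 0.9998022324804162 F [ 0.424  -0.4834  0.5092] tau [ 0.0162 -0.0624  0.0004] q [ 0.7461  0.2497 -0.7794  1.9584  0.1997  1.0234  0.0017]
[[-0.0106  0.992   0.1256]
 [ 0.0042  0.1257 -0.9921]
 [-0.9999 -0.01   -0.0055]]
lever(tcp) 4.981310451796244 0.3197454777871586 toolyaw 0.12603571592784785
[(0.82, [258.5, 204.9, 311.2, 325.2])]
[[ 271  207   36  120 2319]]
```

View pics/w4.png

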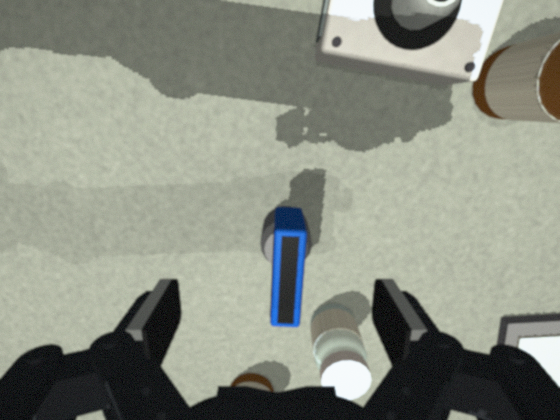

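Blue head's top face has corners at about (274,232), (306,232), (299,326) and (271,326). The clear jar's lid is at (345,378), clear of the jaws.

```bash
python3 - <<'E'
from h import *
np.set_printoptions(precision=4,suppress=True)
d=np.load("w4.npz"); C=tuple(d[k] for k in d.files)
c=back(0,[(274,232),(306,232),(299,326),(271,326)],.13,C); print(c,c.mean(0))
e=(c[0]+c[1]-c[2]-c[3])/2; print("len",np.linalg.norm(e),"yaw",np.arctan2(-e[0],e[1]), np.linalg.norm(c[0]-c[1]))
s=status.get_obs();M=rot(s["tool_rot"])
t=c.mean(0); t[2]=.108; print("in tool cm",M.T@(t-s["eef_pos"])*100)
print("bodies jar",back(0,[(345,378)],.1,C))
E
```

```text
[[ 0.4724 -0.1048  0.13  ]
 [ 0.4971 -0.1016  0.13  ]
 [ 0.5045 -0.1878  0.13  ]
 [ 0.4806 -0.191   0.13  ]] [ 0.4886 -0.1463  0.13  ]
len 0.08652022873900903 yaw 0.09028009523890644 0.024950630139456025
in tool cm [14.0412  0.938   6.0943]
bodies jar [[ 0.5652 -0.2651  0.1   ]]
```

Call:
{"op": "apply_moves", "data": {"travel": [[0,0.5,3],[0,0.4,3],[0,0,0],[0,0,0]], "turn": [[0.035,-0.005,0.01],[0,0,0],[0,0,0],[0,0,0]], "grip": [0,0,0,0]}}

```text
t: 7.08
eef_pos: [0.4893, -0.1397, 0.247]
tool_rot: [0.524, 0.474, 0.527, -0.472]
contact_force: [0.2, 0.7, -0.9]
gripper_width: 0.995
```

```bash
python3 st.py; python3 - <<'E'
from h import *
s=status.get_obs();M=rot(s["tool_rot"])
print("in tool cm",M.T@(np.array([.4888,-.1463,.106])-s["eef_pos"])*100)
E
```

```text
7.0833 [ 0.4893 -0.1397  0.247 ] 0.9950362471718449 F [ 0.1698  0.7454 -0.8571] tau [0.0223 0.0034 0.0377] q [ 0.7885  0.2916 -0.7435  1.9101  0.2239  1.0267  0.0531]
[[-0.0011  0.9946  0.104 ]
 [ 0.0048  0.104  -0.9946]
 [-1.     -0.0006 -0.0049]]
lever(tcp) 4.897788303546977 0.36139091845569965 toolyaw 0.10417918666548406
in tool cm [14.09249083 -0.10959367  0.71623137]
```

Call:
{"op": "apply_moves", "data": {"travel": [[3.5,-0.1,0.7],[3.5,0,0],[3.5,0,0],[3.2,0,0],[0,0,0]], "turn": [[0.013,-0.005,0],[0,0,0],[0,0,0],[0,0,0],[0,0,0]], "grip": [0,0,0,0,0]}}

```text
t: 7.5
eef_pos: [0.4931, -0.1363, 0.108]
tool_rot: [0.527, 0.476, 0.523, -0.472]
contact_force: [-1.0, 0.9, 0.1]
gripper_width: 1.0
```

```bash
python3 st.py; python3 - <<'E'
from h import *
s=status.get_obs();M=rot(s["tool_rot"])
print("in tool cm",M.T@(np.array([.4888,-.1463,.106])-s["eef_pos"])*100)
E
```

```text
7.5 [ 0.4931 -0.1363  0.108 ] 0.9996198712542855 F [-1.0034  0.876   0.1187] tau [-0.0671  0.0663  0.0048] q [ 0.6756  0.4805 -0.6503  2.0339  0.4198  0.7514 -0.1284]
[[ 0.0079  0.9947  0.1022]
 [ 0.0011  0.1022 -0.9948]
 [-1.      0.0079 -0.0002]]
lever(tcp) 4.889491950488621 0.3572161944636668 toolyaw 0.1023728524385069
in tool cm [ 0.1958189  -0.53259067  0.95020689]
```

Call:
{"op": "apply_moves", "data": {"travel": [[0.2,-0.5,0.9],[0,-0.1,0.1],[0,0,0]], "turn": [[0.012,0,-0.008],[0,0,0],[0,0,0]], "grip": [0,0,0]}}

```text
t: 7.75
eef_pos: [0.4886, -0.1428, 0.1077]
tool_rot: [0.523, 0.476, 0.524, -0.475]
contact_force: [0.3, 0.2, -0.3]
gripper_width: 0.992
```

```bash
python3 st.py
```

```text
7.75 [ 0.4886 -0.1428  0.1077] 0.9922210772535988 F [ 0.2556  0.1846 -0.3433] tau [ 0.0089 -0.011  -0.014 ] q [ 0.6888  0.4812 -0.6495  2.0335  0.415   0.7598 -0.1168]
[[-0.0014  0.9954  0.0963]
 [ 0.0024  0.0963 -0.9954]
 [-1.     -0.0011 -0.0026]]
lever(tcp) 4.897910289835348 0.3645277157386646 toolyaw 0.09642320357515115
```

Call:
{"op": "apply_moves", "data": {"travel": [[0,0,0.2],[0,0,0],[0,0,0],[0,0,0],[0,0,0],[0,0,0]], "turn": [[0,0,0],[0,0,0],[0,0,0],[0,0,0],[0,0,0],[0,0,0]], "grip": [0.4,1,1,1,1,1], "newtons": 70}}

```text
t: 8.25
eef_pos: [0.4924, -0.1463, 0.1142]
tool_rot: [0.526, 0.477, 0.52, -0.474]
contact_force: [-0.6, 1.0, -0.8]
gripper_width: 0.297
```

```bash
python3 st.py
```

```text
8.25 [ 0.4924 -0.1463  0.1142] 0.2972572440137384 F [-0.6205  1.0347 -0.789 ] tau [0.014  0.0049 0.0007] q [ 0.6949  0.4722 -0.6516  2.0267  0.4119  0.7631 -0.1106]
[[ 0.0089  0.9955  0.0943]
 [-0.0018  0.0943 -0.9955]
 [-1.      0.0087  0.0026]]
lever(tcp) 4.885535764359301 0.36710059097587144 toolyaw 0.09443814998203723
```

Call:
{"op": "apply_moves", "data": {"travel": [[-2,0,0],[-3.8,0,0],[-3.8,0,0],[-3.8,0,0],[-1.5,0,0],[0,0,0]], "turn": [[0,0,0],[0,0,0],[0,0,0],[0,0,0],[0,0,0],[0,0,0]], "grip": [1,1,1,1,1,1]}}

```text
t: 8.75
eef_pos: [0.4885, -0.145, 0.2667]
tool_rot: [0.523, 0.476, 0.524, -0.475]
contact_force: [0.5, 0.4, -1.4]
gripper_width: 0.297
```

```bash
python3 st.py; python3 - <<'E'
from h import *
s=status.get_obs();M=rot(s["tool_rot"])
print("in tool cm",M.T@(np.array([.565,.0825,.26])-s["eef_pos"])*100)
E
```

```text
8.75 [ 0.4885 -0.145   0.2667] 0.2966255727468842 F [ 0.5283  0.3948 -1.3627] tau [ 0.0047 -0.0673  0.0452] q [ 0.8122  0.2701 -0.7552  1.8868  0.2083  1.0646  0.0695]
[[ 0.0007  0.9954  0.096 ]
 [ 0.002   0.096  -0.9954]
 [-1.      0.0009 -0.0019]]
lever(tcp) 4.896728931557897 0.3666824368922083 toolyaw 0.09610162262715759
in tool cm [  0.71972772   9.79547535 -21.9082874 ]
```

Call:
{"op": "apply_moves", "data": {"travel": [[0,1.6,-3.6],[0,1.6,-3.6],[0,1.6,-3.6],[0,1.6,-3.6],[0,1.6,-3.6],[0,1.5,-3],[0,0,0],[0,0,0]], "turn": [[0,0,0],[0,0,0],[0,0,0],[0,0,0],[0,0,0],[0,0,0],[0,0,0],[0,0,0]], "grip": [1,1,1,1,1,1,1,1]}}

```text
t: 9.42
eef_pos: [0.563, 0.077, 0.256]
tool_rot: [0.519, 0.476, 0.523, -0.48]
contact_force: [-0.7, -0.9, -1.0]
gripper_width: 0.297
```

```bash
python3 st.py; python3 - <<'E'
from h import *
s=status.get_obs();M=rot(s["tool_rot"])
print("in tool cm",M.T@(np.array([.565,.0825,.24])-s["eef_pos"])*100)
np.savez("w5",*cam("wrist"));im=save("wrist","w5.png")
a=save("scene","s5.png")
w=cv2.resize(im[:,:,::-1],(400,300)); b=a[130:300,190:420,::-1]
b=cv2.resize(b,(800,591),interpolation=cv2.INTER_CUBIC)
b[:225,:300]=cv2.resize(w,(300,225)); cv2.imwrite("pics/c5.png",b)
E
```

```text
9.4167 [0.563 0.077 0.256] 0.297284860382549 F [-0.7263 -0.9178 -1.0208] tau [-0.068   0.0235  0.0004] q [ 0.3776  0.4099 -0.8002  1.7618  0.3207  1.1158 -0.4416]
[[-0.009   0.9963  0.0852]
 [-0.0004  0.0852 -0.9964]
 [-1.     -0.009  -0.0003]]
lever(tcp) 4.7187076025118655 0.13588833980327042 toolyaw 0.0853335930056396
in tool cm [ 1.59520184  0.26050145 -0.52685884]
```

View pics/c5.png

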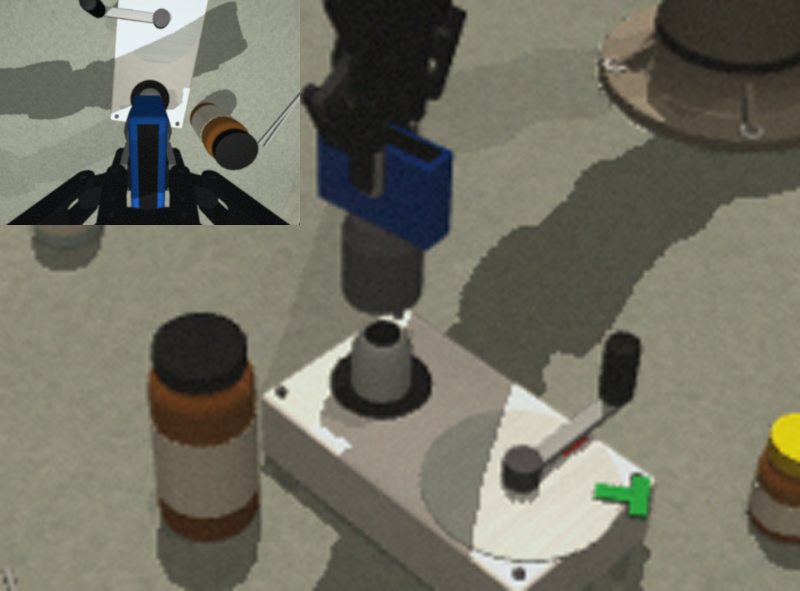

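The lever is still shut with the jars standing. The nozzle hangs upright over the spigot: sleeve sides at crop columns 343 and 424, spigot top at (382,333). I'll compare these with the projection.

```bash
python3 - <<'E'
from fit import *
np.set_printoptions(precision=4,suppress=True)
C=cam("scene"); f=lambda P:(proj(0,P,C)-[190,130])*3.478
p=np.array([.563,.077])
b=.142
print("sleeve axis pred z base,+.03,+.06",f([[*p,b],[*p,b+.03],[*p,b+.06]]))
print("head top far corners", f([[*(p+np.array([-.043*(.0852)*-1*-1,0])),b+.13]]))
print("spigot pred top/foot",f([[.565,.0825,.106],[.565,.0825,.06]]))
print("pixel/mm x", f([[.575,.0825,.106]])-f([[.565,.0825,.106]]), f([[.565,.0925,.106]])-f([[.565,.0825,.106]]))
x=[.5675,.157,-.0415]
print("screen hinge", f(upose(x,[(0,.055,.085),(.07,.115,.06),(.07,-.125,.06)])))
# wrist view of head top
d=np.load("w5.npz"); W=tuple(d[k] for k in d.files)
im=cv2.imread("pics/w5.png"); hsv=cv2.cvtColor(im,cv2.COLOR_BGR2HSV); m=cv2.inRange(hsv,(105,120,40),(130,255,255)); ys,xs=np.nonzero(m)
for r in range(ys.min(),ys.max()+1,10): q=xs[ys==r]; print(r,q.min(),q.max(),end="; ")
s=np.array([.563,.077]);c,sn=np.cos(.0853),np.sin(.0853)
E2=[(s[0]+c*a-sn*o,s[1]+sn*a+c*o,b+.13) for a,o in[(-.013,.045),(.013,.045),(.013,-.045),(-.013,-.045)]]
print(proj(0,E2,W))
E
```

```text
sleeve axis pred z base,+.03,+.06 [[376.4904 287.7075]
 [377.4749 253.6976]
 [378.4949 218.4598]]
head top far corners [[385.0196 128.5504]]
spigot pred top/foot [[379.2882 332.2577]
 [377.796  380.1931]]
pixel/mm x [[-9.9824  7.2414]] [[10.8419  7.0278]]
screen hinge [[520.5729 454.8187]
 [515.3043 592.4215]
 [255.8059 391.4962]]
177 255 258; 187 249 302; 197 248 305; 207 244 307; 217 241 311; 227 239 312; 237 240 312; 247 240 311; 257 241 311; 267 241 311; 277 241 310; 287 242 310; 297 241 311; 307 242 310; 317 243 310; 327 243 309; 337 244 309; 347 244 308; 357 245 306; 367 246 306; 377 246 306; 387 247 305; [[235.5805 216.0751]
 [311.3079 216.3627]
 [304.1042 415.9006]
 [243.353  415.3773]]
```

```bash
python3 - <<'E'
import cv2
im=cv2.imread("pics/w5.png")
cv2.imwrite("pics/w5c.png",cv2.resize(im[130:420,200:360],None,fx=2.06,fy=2.06,interpolation=cv2.INTER_CUBIC))
E
```

```text
(no output)
```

View pics/w5c.png

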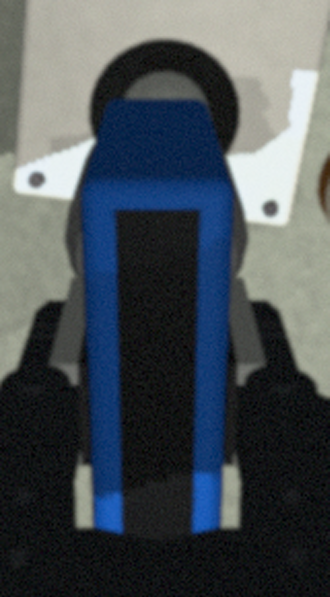

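Head's far top edge is at row 218 and columns 241–312, within about 1 mm of prediction, so the TCP stands for the nozzle axis. I'll align and then lower.

Call:
{"op": "apply_moves", "data": {"travel": [[0.5,0.25,-0.55],[1,0,0],[1,0,0],[0,0,0]], "turn": [[0,0,0.009],[0,0,0],[0,0,0],[0,0,0]], "grip": [1,1,1,1]}}

```text
t: 9.85
eef_pos: [0.564, 0.0762, 0.2274]
tool_rot: [0.519, 0.48, 0.518, -0.482]
contact_force: [0.2, 0.1, -1.7]
gripper_width: 0.298
```

```bash
cat > tgt.py <<'E'
import sys
from h import *
np.set_printoptions(precision=4,suppress=True)
s=status.get_obs();M=rot(s["tool_rot"]);d=M.T@np.array([0,0,-1])
print("in tool cm",M.T@(np.array(eval(sys.argv[1]))-s["eef_pos"])*100,"level turn y,z",-d[2],d[1],"F",s["contact_force"],"tau",s["torque"],s["eef_pos"],s["t"])
E
python3 tgt.py "[.565,.0825,.220]"
```

```text
in tool cm [ 0.7335  0.1449 -0.6263] level turn y,z 0.003063680897967491 0.0007217354396817921 F [ 0.1756  0.1015 -1.6636] tau [ 0.0104  0.0153 -0.0072] [0.564  0.0762 0.2274] 9.85
```

Call:
{"op": "apply_moves", "data": {"travel": [[0,0.1,-0.6],[0,0,0],[0,0,0]], "turn": [[0,0.003,0],[0,0,0],[0,0,0]], "grip": [1,1,1]}}

```text
t: 10.1
eef_pos: [0.564, 0.0803, 0.2258]
tool_rot: [0.517, 0.48, 0.518, -0.483]
contact_force: [-1.6, -0.7, -1.2]
gripper_width: 0.294
```

```bash
python3 tgt.py "[.565,.0825,.220]"
```

```text
in tool cm [ 0.5836  0.1178 -0.2116] level turn y,z 0.0008140669586638172 0.0032124094789331425 F [-1.5628 -0.7241 -1.2339] tau [-0.0441 -0.0048 -0.0033] [0.564  0.0803 0.2258] 10.1
```

Call:
{"op": "apply_moves", "data": {"travel": [[0.3,0.1,-0.3],[0.5,0,-0.1],[0.5,0,-0.1],[0,0,0]], "turn": [[0,0,0],[0,0,0],[0,0,0],[0,0,0]], "grip": [1,1,1,1]}}

```text
t: 10.43
eef_pos: [0.5654, 0.086, 0.2127]
tool_rot: [0.518, 0.481, 0.518, -0.482]
contact_force: [-0.3, -0.3, -0.5]
gripper_width: 0.295
```

```bash
python3 tgt.py "[.565,.0825,.210]"
```

```text
in tool cm [ 0.271  -0.0683  0.3457] level turn y,z 0.0006831586278656099 0.0008630073300160412 F [-0.2735 -0.3446 -0.4642] tau [-0.0117  0.0258  0.0434] [0.5654 0.086  0.2127] 10.4333
```

Call:
{"op": "apply_moves", "data": {"travel": [[0.2,-0.05,0.3],[0.4,0,0],[0.4,0,0],[0,0,0]], "turn": [[0,0,0],[0,0,0],[0,0,0],[0,0,0]], "grip": [1,1,1,1]}}

```text
t: 10.77
eef_pos: [0.565, 0.0826, 0.2014]
tool_rot: [0.518, 0.481, 0.518, -0.482]
contact_force: [-1.2, -0.2, -0.2]
gripper_width: 0.296
```

```bash
python3 tgt.py "[.565,.0825,.174]"
```

```text
in tool cm [2.7417 0.0079 0.0058] level turn y,z 0.0009821460412717808 0.0013452343593731153 F [-1.172  -0.1609 -0.2404] tau [-0.0036 -0.0416 -0.032 ] [0.565  0.0826 0.2014] 10.7667
```

Call:
{"op": "apply_moves", "data": {"travel": [[0.5,0,0],[0.5,0,0],[0.5,0,0],[0.5,0,0],[0,0,0]], "turn": [[0,0,0],[0,0,0],[0,0,0],[0,0,0],[0,0,0]], "grip": [1,1,1,1,1]}}

```text
t: 11.18
eef_pos: [0.565, 0.0824, 0.1791]
tool_rot: [0.518, 0.481, 0.518, -0.482]
contact_force: [-1.0, -0.8, -1.6]
gripper_width: 0.296
```

```bash
python3 tgt.py "[.565,.0825,.174]"
```

```text
in tool cm [ 0.5079  0.0059 -0.0134] level turn y,z 0.000904944562549248 0.0013803295832966467 F [-1.0342 -0.8017 -1.5812] tau [ 0.0195  0.0506 -0.0531] [0.565  0.0824 0.1791] 11.1833
```

Call:
{"op": "apply_moves", "data": {"travel": [[0.3,0,0],[0.3,0,0],[0.3,0,0],[0.3,0,0]], "turn": [[0,0,0],[0,0,0],[0,0,0],[0,0,0]], "grip": [1,1,1,1]}}

```text
t: 11.52
eef_pos: [0.5653, 0.0834, 0.1733]
tool_rot: [0.519, 0.48, 0.517, -0.483]
contact_force: [-12.4, -3.4, 28.1]
gripper_width: 0.294
```

```bash
python3 tgt.py "[.565,.0825,.174]"
```

```text
in tool cm [-0.0654 -0.0406  0.0844] level turn y,z 0.005046768221889042 0.0009333711842485215 F [-12.3544  -3.3895  28.0967] tau [-1.2994  2.9524 -0.0121] [0.5653 0.0834 0.1733] 11.5167
```

Call:
{"op": "apply_moves", "data": {"travel": [[-0.05,0,0],[0,0,0],[0,0,0],[0,0,0],[-2.5,0,0],[-4,0,0],[-3.5,0,0],[0,0,0]], "turn": [[0,0,0],[0,0,0],[0,0,0],[0,0,0],[0,0,0],[0,0,0],[0,0,0],[0,0,0]], "grip": [1,0.4,0.4,0.4,0.4,0.4,0.4,0.4]}}

```text
t: 12.18
eef_pos: [0.5647, 0.0842, 0.2758]
tool_rot: [0.518, 0.479, 0.518, -0.484]
contact_force: [0.1, 1.2, 0.8]
gripper_width: 0.598
```

```bash
python3 st.py; python3 tgt.py "[.475,.2165,.26]"; python3 -c "
from h import *
im=save('wrist','w6.png'); a=save('scene','s6.png')
b=cv2.resize(a[130:300,190:420,::-1],(800,591),interpolation=cv2.INTER_CUBIC)
b[:225,:300]=cv2.resize(im[:,:,::-1],(300,225)); cv2.imwrite('pics/c6.png',b)"
```

```text
12.1833 [0.5647 0.0842 0.2758] 0.5982934009773314 F [0.0753 1.2098 0.7909] tau [ 0.0813 -0.0666  0.0462] q [ 0.3687  0.3928 -0.8059  1.7354  0.3099  1.1511 -0.4558]
[[-0.0043  0.9973  0.0731]
 [-0.0045  0.073  -0.9973]
 [-1.     -0.0046  0.0041]]
lever(tcp) 4.707717852998113 0.12865781750516264 toolyaw 0.07310059974974119
in tool cm [  1.5627  -7.9744 -13.8558] level turn y,z 0.004132340696988479 0.004574809711385519 F [0.0753 1.2098 0.7909] tau [ 0.0813 -0.0666  0.0462] [0.5647 0.0842 0.2758] 12.1833
```

View pics/c6.png

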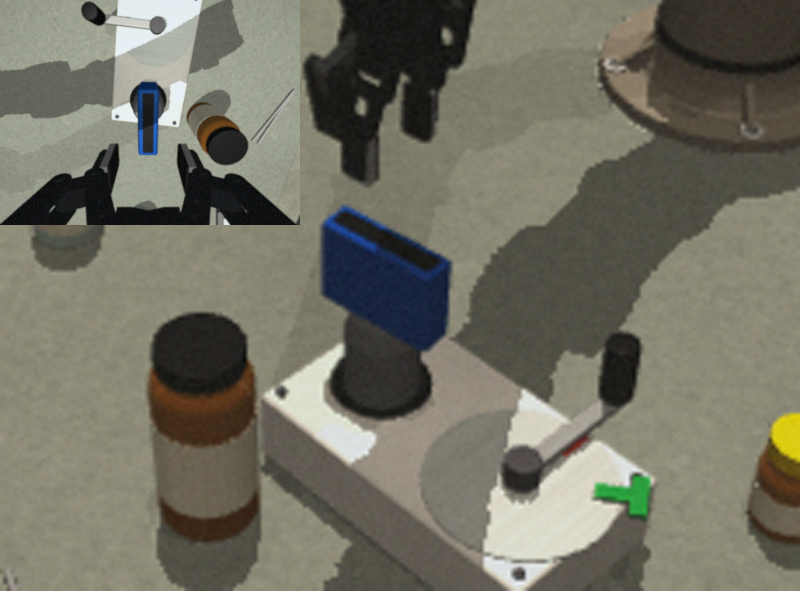

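The nozzle is seated upright with its sleeve down on the foot ring at crop (380,385). The lever is still shut over red, and the jars haven't moved. Next is the lever.

Call:
{"op": "apply_moves", "data": {"travel": [[0,-1.35,-2.3],[0,-1.55,-2.2],[0,-1.75,-2],[0,-1.9,-1.8],[0,-2.1,-1.65],[0,-2.25,-1.45],[0,0,0],[0,0,0]], "turn": [[0.095,0.004,0.004],[0.095,0,0],[0.095,0,0],[0.095,0,0],[0.095,0,0],[0.095,0,0],[0,0,0],[0,0,0]], "grip": [0.3,0.3,0.3,0.3,0.3,0.3,0.3,0.3]}}

```text
t: 12.95
eef_pos: [0.4666, 0.2146, 0.2579]
tool_rot: [-0.349, -0.605, -0.353, 0.622]
contact_force: [0.4, -1.1, -0.8]
gripper_width: 0.695
```

```bash
python3 st.py; python3 tgt.py "[.475,.2165,.112]"
```

```text
12.95 [0.4666 0.2146 0.2579] 0.6954172957741992 F [ 0.3554 -1.1098 -0.8321] tau [-0.0414 -0.1259 -0.0169] q [ 0.0878  0.3039 -0.7605  1.8723  0.2266  1.0802 -1.2945]
[[-0.0233  0.8615 -0.5072]
 [-0.0074 -0.5075 -0.8616]
 [-0.9997 -0.0163  0.0182]]
lever(tcp) -0.019156935705117575 0.1021773492792548 toolyaw -0.5323449299804871
in tool cm [14.5674  0.8605 -0.8564] level turn y,z 0.018180200460261725 0.016343485004245484 F [ 0.3554 -1.1098 -0.8321] tau [-0.0414 -0.1259 -0.0169] [0.4666 0.2146 0.2579] 12.95
```

Call:
{"op": "apply_moves", "data": {"travel": [[0.5,0.7,-0.7],[3,0,0],[3,0,0],[2,0,0],[0,0,0]], "turn": [[0,0.018,0.016],[0,0,0],[0,0,0],[0,0,0],[0,0,0]], "grip": [0.3,0.3,0.3,0.3,0.3]}}

```text
t: 13.37
eef_pos: [0.4772, 0.2136, 0.1659]
tool_rot: [-0.352, -0.612, -0.352, 0.614]
contact_force: [-0.8, 0.1, -0.4]
gripper_width: 0.702
```

```bash
python3 tgt.py "[.475,.2165,.112]"
```

```text
in tool cm [ 5.385  -0.3304 -0.1552] level turn y,z 0.002328826317846047 0.0006681300306365934 F [-0.7826  0.0824 -0.4084] tau [-0.0376  0.0697 -0.009 ] [0.4772 0.2136 0.1659] 13.3667
```

Call:
{"op": "apply_moves", "data": {"travel": [[1.5,-0.3,-0.15],[1.5,0,0],[1.5,0,0],[0.8,0,0],[0,0,0]], "turn": [[0,0,0],[0,0,0],[0,0,0],[0,0,0],[0,0,0]], "grip": [0.3,0.3,0.3,0.3,0.3]}}

```text
t: 13.78
eef_pos: [0.4768, 0.212, 0.1098]
tool_rot: [-0.352, -0.611, -0.351, 0.616]
contact_force: [-0.6, 0.4, 0.5]
gripper_width: 0.697
```

```bash
python3 tgt.py "[.475,.2165,.112]"
```

```text
in tool cm [-0.2183 -0.3822 -0.2929] level turn y,z 0.006396698017364852 0.002987730923289411 F [-0.5749  0.4463  0.4673] tau [ 0.0104 -0.     -0.0027] [0.4768 0.212  0.1098] 13.7833
```

Call:
{"op": "apply_moves", "data": {"travel": [[-0.1,-0.35,-0.3],[0,0,0],[0,0,0],[0,0,0],[0,0,0],[0,0,0],[0,0,0]], "turn": [[0,0.006,0.003],[0,0,0],[0,0,0],[0,0,0],[0,0,0],[0,0,0],[0,0,0]], "grip": [0.3,0.3,1,1,1,1,1], "newtons": 40}}

```text
t: 14.37
eef_pos: [0.4757, 0.218, 0.1144]
tool_rot: [0.351, 0.615, 0.352, -0.613]
contact_force: [2.5, 0.5, -7.2]
gripper_width: 0.268
```

```bash
python3 st.py
```

```text
14.3667 [0.4757 0.218  0.1144] 0.26753160532322967 F [ 2.4533  0.5487 -7.2007] tau [ 0.1174 -0.3899 -0.0409] q [-0.0146  0.4925 -0.6665  2.      0.425   0.7857 -1.4601]
[[ 0.0022  0.8624 -0.5062]
 [ 0.0024 -0.5062 -0.8624]
 [-1.      0.0007 -0.0032]]
lever(tcp) 0.018970476162673652 0.09321953456809137 toolyaw -0.5307499251558441
```

Call:
{"op": "apply_moves", "data": {"travel": [[0,-0.38,-0.86],[0,-0.38,-0.86],[0,-0.38,-0.86],[0,-0.38,-0.86],[0,-0.38,-0.86],[0,-0.38,-0.86],[0,-0.38,-0.86],[0,-0.38,-0.86]], "turn": [[0.1,0,0],[0.1,0,0],[0.1,0,0],[0.1,0,0],[0.1,0,0],[0.1,0,0],[0.1,0,0],[0.1,0,0]], "grip": [1,1,1,1,1,1,1,1]}}

```text
t: 15.03
eef_pos: [0.5096, 0.2846, 0.1143]
tool_rot: [0.075, 0.704, 0.076, -0.702]
contact_force: [1.3, -0.6, -2.7]
gripper_width: 0.267
```

```bash
python3 st.py
```

```text
15.0333 [0.5096 0.2846 0.1143] 0.2669514127819886 F [ 1.2794 -0.6337 -2.7068] tau [-0.0536 -0.1205  0.2154] q [-0.2679  0.5301 -0.4549  1.8698  0.3136  0.8087 -2.2443]
[[ 0.0033  0.2116 -0.9774]
 [ 0.0013 -0.9774 -0.2116]
 [-1.     -0.0005 -0.0035]]
lever(tcp) 0.8444081917684816 0.09304489712095179 toolyaw -1.3575999974481863
```

Call:
{"op": "apply_moves", "data": {"travel": [[0,-0.28,-0.62],[0,0,0],[0,0,0]], "turn": [[0.072,0,0],[0,0,0],[0,0,0]], "grip": [1,1,1]}}

```text
t: 15.28
eef_pos: [0.5163, 0.2897, 0.1143]
tool_rot: [0.048, 0.707, 0.048, -0.704]
contact_force: [-2.2, -1.5, -0.3]
gripper_width: 0.266
```

```bash
python3 st.py
```

```text
15.2833 [0.5163 0.2897 0.1143] 0.2657455579053025 F [-2.1567 -1.5212 -0.3242] tau [-0.1405  0.3874 -0.0723] q [-0.2878  0.5377 -0.4333  1.8511  0.3032  0.8138 -2.3114]
[[ 0.0043  0.1358 -0.9907]
 [ 0.0008 -0.9907 -0.1358]
 [-1.     -0.0002 -0.0044]]
lever(tcp) 0.935725684032009 0.0930832528732553 toolyaw -1.4346035356723148
```

Call:
{"op": "apply_moves", "data": {"travel": [[0,-0.2,-0.45],[0,0,0],[0,0,0]], "turn": [[0.06,0,0],[0,0,0],[0,0,0]], "grip": [1,1,1]}}

```text
t: 15.53
eef_pos: [0.5201, 0.2921, 0.1144]
tool_rot: [0.029, 0.708, 0.03, -0.705]
contact_force: [-0.5, 1.1, -2.6]
gripper_width: 0.266
```

```bash
python3 st.py
```

```text
15.5333 [0.5201 0.2921 0.1144] 0.2660042068064033 F [-0.4944  1.1004 -2.6224] tau [ 0.1682 -0.0082 -0.0181] q [-0.2986  0.5412 -0.42    1.8415  0.2952  0.8155 -2.3566]
[[ 0.0047  0.0828 -0.9966]
 [ 0.0015 -0.9966 -0.0828]
 [-1.     -0.0011 -0.0049]]
lever(tcp) 0.9840334694697046 0.09309721815823395 toolyaw -1.4879298868616702
```

Call:
{"op": "apply_moves", "data": {"travel": [[0,0,0],[0,0,0],[0,0,0],[-3,0,0],[-3.5,0,0],[-3.5,0,0],[-1.5,0,0],[0,0,0]], "turn": [[0,0,0],[0,0,0],[0,0,0],[0,0,0],[0,0,0],[0,0,0],[0,0,0],[0,0,0]], "grip": [0.4,0.3,0.3,0.3,0.3,0.3,0.3,0.3]}}

```text
t: 16.2
eef_pos: [0.5173, 0.2886, 0.2331]
tool_rot: [-0.033, -0.706, -0.031, 0.707]
contact_force: [0.5, 0.0, -1.3]
gripper_width: 0.703
```

```bash
python3 st.py; python3 -c "
from h import *
np.savez('w7',*cam('wrist')); im=save('wrist','w7.png')
cv2.imwrite('pics/w7b.png',cv2.resize(im[:,:,::-1],(800,600),interpolation=cv2.INTER_CUBIC))"
```

```text
16.2 [0.5173 0.2886 0.2331] 0.7031469138192306 F [ 0.4656  0.0213 -1.2666] tau [ 0.0258 -0.0202 -0.0601] q [-0.2532  0.4    -0.4676  1.7507  0.207   1.0419 -2.2744]
[[-0.0006  0.0908 -0.9959]
 [-0.003  -0.9959 -0.0908]
 [-1.      0.0029  0.0009]]
lever(tcp) 0.9377799646460336 0.09168933460925294 toolyaw -1.479915947363367
```

View pics/w7b.png

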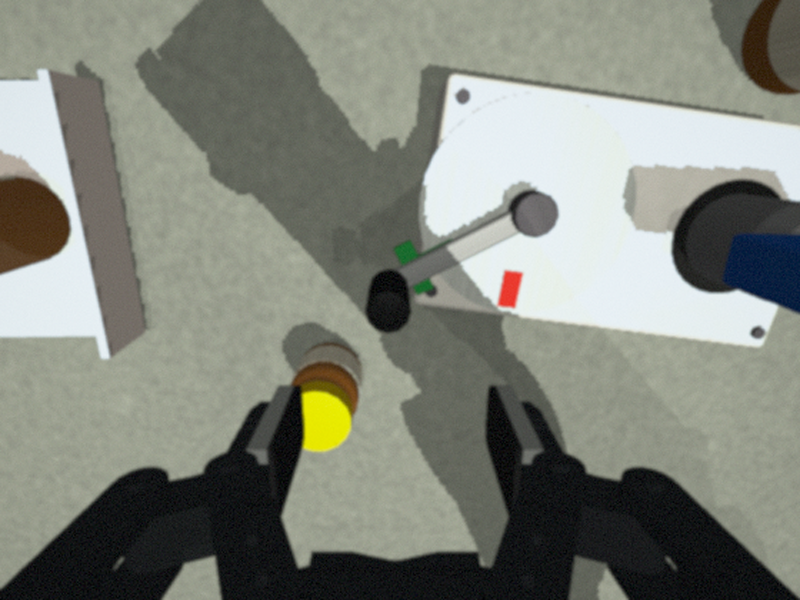

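The lever now runs from boss (535,214) to knob (389,314). Green bar ends show on both sides of it, at (405,251) and (424,287). I'll put numbers on the alignment.

```bash
python3 - <<'E'
from fit import *
np.set_printoptions(precision=4,suppress=True)
s=1.42857
for f,b,k in [("w7",(535,214),(389,314)),("w3",(527,207),(395,299))]:
    d=np.load(f+".npz"); C=tuple(d[q] for q in d.files)
    hi=np.array([.5698,.2115])
    B=lambda p:np.pi-np.arctan2(p[...,1]-hi[1],p[...,0]-hi[0])
    K=back(0,np.array([k])/s,.126,C)[0]; Bo=back(0,np.array([b])/s,.084,C)[0]
    print(f,"knob",K,"boss",Bo,"knob bearing",B(K),np.linalg.norm(K[:2]-hi),"boss->knob",np.pi-np.arctan2(K[1]-Bo[1],K[0]-Bo[0]))
    im=cv2.imread("pics/%s.png"%f).astype(int); m=(im[:,:,1]>im[:,:,2]*1.4)&(im[:,:,1]>im[:,:,0]*1.3)&(im[:,:,1]>40)
    n,l,st,c=cv2.connectedComponentsWithStats(m.astype(np.uint8))
    keep=[i for i in range(1,n) if st[i,4]>25]; print(st[keep])
    ys,xs=np.nonzero(np.isin(l,keep)); g=back(0,np.c_[xs,ys],.067,C); r=np.hypot(*(g[:,:2]-hi).T); a=B(g)
    o=(r>.072)&(r<.086); print("bar bearings",a[o].min(),a[o].max(),(a[o].min()+a[o].max())/2, np.sort(a[o])[[3,-4]].mean())
    # arm edges: midline profile at z=.076, r=.06
    g0=cv2.cvtColor(cv2.imread("pics/%s.png"%f),cv2.COLOR_BGR2GRAY)
E
```

```text
w7 knob [0.518  0.2917 0.126 ] boss [0.5708 0.2134 0.084 ] knob bearing 0.9967526176942911 0.09546305446492918 boss->knob 0.9768075291366287
[[276 168  20  18 196]
 [289 195  15  11  91]]
bar bearings 0.7911715913325739 1.2552869141912633 1.0232292527619187 1.0226663283855548
w3 knob [0.4762 0.2165 0.126 ] boss [0.5703 0.2143 0.084 ] knob bearing 0.05304511415745372 0.0937472834284513 boss->knob 0.02346384704246729
[[279  85  43  41 843]]
bar bearings 0.7939134964656542 1.2489865704971175 1.0214500334813859 1.0221655561650496
```

Pointer bearing is 1.022 in two separate pictures, and the lever reads 0.997. That's about 0.023 rad short, or 2 mm at the knob, so I'll regrip and nudge it.

Call:
{"op": "apply_moves", "data": {"travel": [[1.5,-0.3,0],[3.5,0,0],[3.5,0,0],[2.5,0,0],[0,0,0]], "turn": [[0,0,0],[0,0,0],[0,0,0],[0,0,0],[0,0,0]], "grip": [0.3,0.3,0.3,0.3,0.3]}}

```text
t: 16.67
eef_pos: [0.5163, 0.2898, 0.116]
tool_rot: [0.034, 0.707, 0.031, -0.706]
contact_force: [-0.4, -0.9, 0.2]
gripper_width: 0.701
```

```bash
python3 tgt.py "[.5185,.291,.114]"
```

```text
in tool cm [ 0.1948 -0.0952 -0.23  ] level turn y,z -0.0002744745601131627 -0.003499210385130999 F [-0.4366 -0.8658  0.1711] tau [-0.0174  0.0715 -0.0063] [0.5163 0.2898 0.116 ] 16.6667
```

Call:
{"op": "apply_moves", "data": {"travel": [[0.1,-0.1,-0.2],[0,0,0],[0,0,0],[0,0,0],[0,0,0],[0,0,0]], "turn": [[0,0,0],[0,0,0],[0,0,0],[0,0,0],[0,0,0],[0,0,0]], "grip": [0.5,1,1,1,1,1], "newtons": 30}}

```text
t: 17.17
eef_pos: [0.5163, 0.2917, 0.1136]
tool_rot: [-0.034, -0.705, -0.032, 0.708]
contact_force: [0.8, 2.4, -10.4]
gripper_width: 0.269
```

```bash
python3 st.py
```

```text
17.1667 [0.5163 0.2917 0.1136] 0.26922369974012067 F [  0.7966   2.4312 -10.365 ] tau [ 0.4423 -0.3203  0.099 ] q [-0.2958  0.5427 -0.4268  1.8429  0.2955  0.8239 -2.3485]
[[-0.004   0.0943 -0.9955]
 [-0.003  -0.9955 -0.0943]
 [-1.      0.0026  0.0043]]
lever(tcp) 0.9467086677554288 0.09474692190130414 toolyaw -1.4763403642944641
```

Call:
{"op": "apply_moves", "data": {"travel": [[0,-0.12,-0.22],[0,0,0],[0,0,0]], "turn": [[0.026,0,0],[0,0,0],[0,0,0]], "grip": [1,1,1]}}

```text
t: 17.42
eef_pos: [0.5182, 0.2929, 0.1136]
tool_rot: [-0.025, -0.705, -0.022, 0.708]
contact_force: [0.3, 0.5, -10.1]
gripper_width: 0.273
```

```bash
python3 st.py
```

```text
17.4167 [0.5182 0.2929 0.1136] 0.2734390625057943 F [  0.2704   0.4662 -10.0986] tau [ 0.2989 -0.0507  0.1989] q [-0.3019  0.5448 -0.4195  1.8374  0.2911  0.8257 -2.3722]
[[-0.0043  0.0664 -0.9978]
 [-0.0033 -0.9978 -0.0664]
 [-1.      0.003   0.0046]]
lever(tcp) 0.971204570802469 0.09478947144047324 toolyaw -1.5043814928522783
```

Moved +0.0245 rad as intended. I'll release, rise and recheck from the same place.

Call:
{"op": "apply_moves", "data": {"travel": [[0,0,0],[0,0,0],[0,0,0],[-3,0,0],[-3.5,0,0],[-3.5,0,0],[-1.5,0,0],[0,0,0]], "turn": [[0,0,0],[0,0,0],[0,0,0],[0,0,0],[0,0,0],[0,0,0],[0,0,0],[0,0,0]], "grip": [0.4,0.3,0.3,0.3,0.3,0.3,0.3,0.3]}}

```text
t: 18.08
eef_pos: [0.5212, 0.2939, 0.2394]
tool_rot: [0.023, 0.708, 0.022, -0.706]
contact_force: [0.2, -0.4, 0.2]
gripper_width: 0.7
```

```bash
python3 -c "
from h import *
np.savez('w8',*cam('wrist')); im=save('wrist','w8.png'); a=save('scene','s8.png')
b=cv2.resize(im[:,:,::-1],(800,600),interpolation=cv2.INTER_CUBIC); b[380:,500:]=cv2.resize(a[130:300,190:420,::-1],(300,220)); cv2.imwrite('pics/w8b.png',b)"; python3 st.py
```

```text
18.1833 [0.5202 0.2931 0.2362] 0.700194698966631 F [0.1731 0.7808 0.1818] tau [-0.0507 -0.0082  0.005 ] q [-0.2626  0.404  -0.4622  1.7363  0.2055  1.0518 -2.3025]
[[-0.0009  0.0638 -0.998 ]
 [-0.0033 -0.998  -0.0638]
 [-1.      0.0032  0.0011]]
lever(tcp) 0.9903661717466852 0.09383294915474254 toolyaw -1.506916751859492
```

View pics/w8b.png

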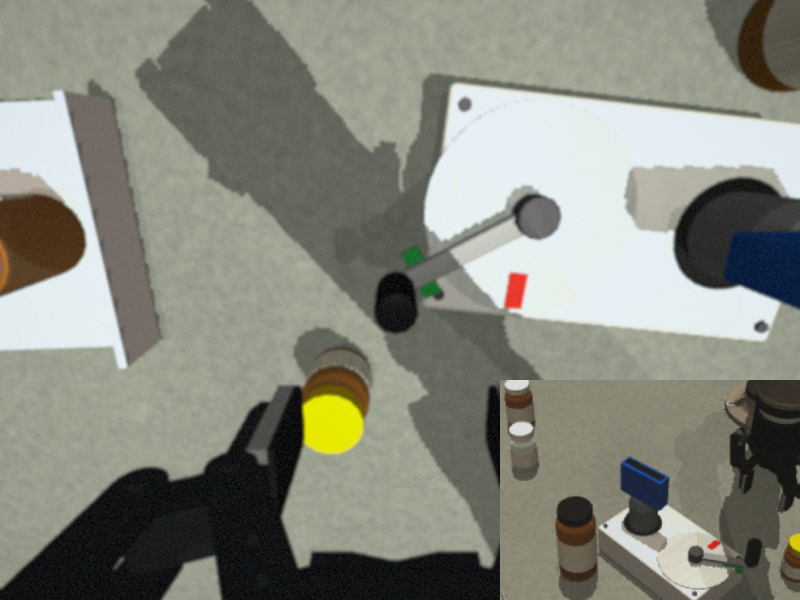

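Boss is at (538,217) and knob top at (397,317), with green showing evenly on both sides at (413,257) and (431,290). The inset shows the nozzle seated and the jars standing.

```bash
python3 - <<'E'
from fit import *
s=1.42857; d=np.load("w8.npz"); C=tuple(d[q] for q in d.files); hi=np.array([.5698,.2115])
B=lambda p:np.pi-np.arctan2(p[...,1]-hi[1],p[...,0]-hi[0])
K=back(0,np.array([(397,317)])/s,.126,C)[0]; Bo=back(0,np.array([(538,217)])/s,.084,C)[0]
print(K,Bo,"knob",B(K),"boss->knob",np.pi-np.arctan2(K[1]-Bo[1],K[0]-Bo[0]))
im=cv2.imread("pics/w8.png").astype(int); m=(im[:,:,1]>im[:,:,2]*1.4)&(im[:,:,1]>im[:,:,0]*1.3)&(im[:,:,1]>40); m[:,330:]=0
ys,xs=np.nonzero(m); ok=(ys<230)&(ys>150); g=back(0,np.c_[xs,ys][ok],.067,C); r=np.hypot(*(g[:,:2]-hi).T); a=B(g); o=(r>.072)&(r<.086); print("bar",a[o].min(),a[o].max(),(a[o].min()+a[o].max())/2)
# visible parts near lever edge, for symmetry at r .072-.086
mid=1.02; print("gap inner edges",a[o&(a<mid)].max(),a[o&(a>mid)].min())
c=eyes.masks_of
# jars in scene vs start
for t in ["jar_amber","jar_clear","jar_small","jar_tall"]: print(t,[(x["score"],x["rect"]) for x in c(t,"scene")[:1]])
E
```

```text
[0.51871264 0.29267414 0.126     ] [0.57082225 0.21360457 0.084     ] knob 1.0090713650709242 boss->knob 0.9880958084032354
bar 0.7925277467411331 1.2520418243105191 1.0222847855258261
gap inner edges 0.9179889321389245 1.1032345848478342
jar_amber []
jar_clear [(0.65, [195.6, 161.0, 219.2, 199.1])]
jar_small [(0.65, [404.2, 248.6, 432.2, 288.0])]
jar_tall [(0.33, [335.0, 249.8, 392.7, 275.2])]
```

```bash
python3 - <<'E'
from fit import *
hi=np.array([.5698,.2115]); B=lambda p:np.pi-np.arctan2(p[...,1]-hi[1],p[...,0]-hi[0])
def edge(C,th,side,z,zr=.067,r=.079): # bearing on pointer plane of arm edge point
    u=np.array([-np.cos(th),np.sin(th)]); t=np.array([u[1],-u[0]]); p=np.r_[hi+u*r+side*.007*t,z]
    return B(back(0,proj(0,p,C),zr,C))[0]
for f in("w7","w8"):
    d=np.load(f+".npz"); C=tuple(d[q] for q in d.files)
    im=cv2.imread(f"pics/{f}.png").astype(int); m=(im[:,:,1]>im[:,:,2]*1.4)&(im[:,:,1]>im[:,:,0]*1.3)&(im[:,:,1]>40); m[:,330:]=0; m[:150]=0;m[230:]=0
    ys,xs=np.nonzero(m); g=back(0,np.c_[xs,ys],.067,C); r=np.hypot(*(g[:,:2]-hi).T); a=B(g)
    L=[];U=[]
    for r0 in np.arange(.073,.083,.002):
        o=(r>=r0)&(r<r0+.002); q=a[o]; L.append(q[q<1.01].max() if (q<1.01).any() else np.nan); U.append(q[q>1.01].min() if (q>1.01).any() else np.nan)
    ps=np.linspace(.9,1.15,251); lo=[min(edge(C,t,-1,.076),edge(C,t,-1,.068)) for t in ps]; up=[max(edge(C,t,1,.076),edge(C,t,1,.068)) for t in ps]
    l,u=np.nanmedian(L),np.nanmedian(U); print(f,"gap",l,u,"lever from low edge",np.interp(l,lo,ps),"high edge",np.interp(u,up,ps),"mean",(np.interp(l,lo,ps)+np.interp(u,up,ps))/2)
E
```

```text
w7 gap 0.8897041772008387 1.0890133280213912 lever from low edge 1.007822803290244 high edge 1.0034614814180778 mean 1.0056421423541608
w8 gap 0.9121067294960312 1.1126363616797412 lever from low edge 1.0309374539862308 high edge 1.0271540912868637 mean 1.0290457726365472
```

```bash
python3 -c "
from station import bot; print(bot.hand_in())"
```

```text
the job is handed in; nothing more can be done
None
```

The job is done and handed in at about 18 s of the 72 s limit. No verdict is reported.

1. **Damper shut:** I gripped the knob and swung it to the end stop, where it pushed back with about 10 N. The wrist picture showed the lever over the red strip.
2. **Nozzle home:** I placed the nozzle on the spigot while holding it and pushed until it stopped at 28 N, then let go. Its underside worked out at 59 mm above the bench, against 60 mm for fully home. The pictures showed it upright with the lever still shut.
3. **Damper opened:** I swung the lever open to the pointer, then regripped once for a correction of about 0.024 rad.

**Last checks:**
- **Pointer alignment:** The pointer's direction measured 1.022 rad. The lever measured 1.029 rad from its arm edges but 1.009 rad from the knob top. The two disagree by about 0.02 rad, with the pointer between them, so I left it there.
- **Jars:** No contact was seen at any point. In the last scene picture the four jars looked upright and in place. In that last check the detector missed the amber jar and mistook something else for the tall jar, so I judged those two by eye.
- **Gripper:** It was open and clear above the knob at hand-in.

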